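Stow the keyboard under the printer stand

ROBOT

A 7-joint arm with a two-finger parallel gripper is mounted at the origin on the work surface. World frame = base frame: x ahead of the robot, y to its left, z up, the work surface at z = 0. Lengths are in m, angles in degrees, forces in N, time in s.
With the tool pointing down it reaches from about 0.425 to 0.875 m from the base axis. Payload 4.7 kg.
Tool frame: the origin (TCP) lies between the finger pads; the fingertips stand 8 mm ahead of it and the grasp point (between the pads) lies 11 mm behind it; z points along the fingers, y is the line along which they close (so a half turn about z gives the same grasp; the last joint's range is limited). The gripper opens to 87 mm and grips with 3 to 60 N. Pads are 19 mm wide; open, the fingers measure 117 mm over their backs; the gripper's body (75 mm by 190 mm) begins 51 mm behind the grasp point.
Start: joints at [-71.156, 18.392, -4.016, 83.108, 1.295, 78.541, -3.26], TCP at [0.201, 0.618, 0.231] pointing down, gripper open.
Joint ranges: [-163.93, 163.93], [-17.29, 119.83], [-79.2, 71.16], [3.27, 140.29], [-89.18, 269.18], [5.43, 117.66], [-154.24, 154.24]. Speed limits (degrees/s): [147.25, 147.25, 180, 180, 180, 180, 180].

INTERFACE

Orientations are given as [roll, pitch, yaw] about the fixed x, y, z axes, in that order (R = Rz(yaw) Ry(pitch) Rx(roll)).
In Python, from cell import env, viewer gives the robot as it stands. The module is installed in compiled form; this text tells all that it offers.
- The arm moves only by the tool arm_command, never from a script. Its argument "series" is a list of rows, each a list of 2 entries, a list of its own where there are three numbers: the shift along the tool's x, y, z in mm, then the turn about the tool's z in rad. A call has exactly 5 rows; each row is the pose to reach, as a shift and turn from the pose commanded when the call began, along the tool's axes at that moment; what a row does not reach only later rows make up. A row lasts 1/10 s, in which the tool goes at most 50 mm and 8.59 degrees, less where a joint would pass 70% of its speed; a pose out of reach is approached as far as the arm can. A call with a gripper value outside its range is refused whole. "grip" is the gripper command: -1 is fully open, 1 is shut, values between are in proportion, set as the call begins (left out, the last holds). The fingers move at their own pace and stop on an object; "grip_force" is the grip in N (left out, the last holds). Time passes only in rows, so rows that repeat a pose let the fingers close, or fill a call up. It gives the time, the measured TCP pose, the force, the opening and the grip force at its end, in the units of the state.
- env.get_obs(): the state, without advancing time (a new reading comes with each control period).
- viewer.read_camera(name): name is "scene" or "top" or "wrist"; returns (picture, depth): 400x640x3 uint8, blue, green, red; 400x640 float32, m along the optical axis (not along the pixel's ray), 0 where there is no reading.
- viewer.calibration(name): a dict with "K" (3x3 intrinsics, pixels), "dist" ([k1, k2, p1, p2, k3] as OpenCV has them; the pictures are not rectified), "T" (4x4, takes a point from camera to world coordinates); the wrist camera has in their place "hand_eye" (4x4, takes a point from camera to tool coordinates, whose origin is the TCP and whose axes are the flange's). Camera axes: x right, y up, looking along -z (the intrinsics and any distortion apply to the point x, -y, -z); pixel columns grow to the right and rows downward; lengths in m; the calibration is good to about 2 mm. A picture is of the moment at which its call begins: read the wrist's pose just before it. calibration takes no time and is no camera call.
- env.sign_off(): hands the job in; it is judged then, once.
The state is a dict: "time_s": time; "qpos": joint angles; "joint_velocities": joint speeds; "effort": joint torques, N m; "tool_pos": TCP position; "tool_rot": TCP orientation; "force": force on the tool from outside, world axes, zero at the start; "wrist_torque": the same for the moment, N m; "grip_width": finger opening in m; "grasp_force": force on a finger pad.
Only numpy, scipy, OpenCV 4.12 (cv2) and the standard library are available. Lean on these libraries where they do the work, as an engineer would, in place of code of your own. Each camera call takes 0.05 s, during which the arm holds its last target. There are 200 camera calls.

TASK

Clear the nurses' counter for writing: push the keyboard, flat on the counter, into the low gap under the printer stand until its near long edge is square and level with the front edge of the stand's board, no longer sticking out. Only push it with the fingers, never tip, lift or carry it; leave everything else on the counter where it is, and finish clear of it all.

Things in the scene. Friction and masses are not known exactly. Their poses are not given: they have to be found in the camera images.
- keyboard: slim black compact keyboard with grey keys, loose, flat on the counter in front of the stand, 0.35 to 0.6 kg, slides at about 1.5 to 4.5 N. Origin: centre of its underside; x from its near long edge (space-bar side, towards the robot) to its far edge; y along it to the left; z up. Case 115 (x) by 280 (y) by 14 mm high with upright edges; 20 mm high over the keys
- near_left (a point): left corner of the keyboard's near (space-bar) edge, 7 mm above its underside: 57.5 mm back and 140 mm left of the keyboard's origin
- near_right (a point): right corner of the keyboard's near edge, 7 mm above its underside: 57.5 mm back and 140 mm right of the keyboard's origin
- stand: low wooden printer stand, fixed. Origin: at counter level straight below the middle of the front edge of its board; x points into the gap, away from the robot; y to the left along that edge; z up. Under the board, between two side rails, is a straight gap 330 mm wide (y -165 to 165 mm) and 26 mm high, open at front and back
- board_edge (a point): middle of the upright front edge of the stand's board, 35 mm above the counter. Board 366 mm wide, 250 mm deep, from 26 to 44 mm above the counter, on 18 mm thick rails as deep as the board. On it: a label printer 130 mm high (left half, from 92 mm behind the edge), a label roll 40 mm high (right half); the front 85 mm is bare
- mouse: bystander: computer mouse, 104 by 58 by 36 mm high, on the counter to one side of the keyboard; origin: centre of its underside
- stapler: bystander: stapler, 134 by 36 by 54 mm high, on the counter to the other side of the keyboard; origin: centre of its underside
- sanitiser: bystander: upright hand-gel pump bottle, 60 mm across and 148 mm high, on the counter nearer the robot than the keyboard, to its left or right; origin: centre of its underside
- pen_pot: bystander: pen pot, 76 mm across, pens up to about 165 mm high, on the counter across from the hand-gel bottle, left or right; origin: centre of its underside
- thermometer: bystander: forehead thermometer lying on its side on the counter nearer the robot than the keyboard, left of the middle, about 110 by 140 by 35 mm high; origin: underside, in its barrel

How it is judged (in metres and radians):
At the end, for the whole second after the job is handed in: The keyboard lies flat and still in the gap between the rails of the stand, square to the board within 5 degrees; neither near corner sticks out more than 10 mm in front of the board's front edge nor lies more than 20 mm behind it (x of near_left in the frame of stand between -0.01 and 0.02 m and x of near_right in the frame of stand between -0.01 and 0.02 m and y of keyboard in the frame of stand between -0.03 and 0.03 m and angle between the x axis of keyboard and the x axis of stand, either way round below 0.09 rad and angle between keyboard's own z axis and vertical below 0.03 rad and height (world z) of keyboard below 0.004 m and linear speed of keyboard below 0.01 m/s); the robot touches nothing.
It fails at once if the keyboard is tipped (more than 5 degrees) (angle between keyboard's own z axis and vertical above 0.09 rad).
It fails at once if the keyboard is lifted or carried (more than 10 mm) (height (world z) of keyboard above 0.01 m).
It fails at once if the mouse, the stapler or the thermometer is moved more than 20 mm (distance of any of mouse, stapler, thermometer from where it was at the start of the episode above 0.02 m).
It fails at once if the hand-gel bottle or the pen pot is moved more than 20 mm or knocked over (distance of any of sanitiser, pen_pot from where it was at the start of the episode above 0.02 m or angle between any of sanitiser, pen_pot's own z axis and vertical above 0.3 rad).
It also fails if it takes over 72 s, if anything falls off the work surface, if the arm or the gripper's body presses on something with over 40 N, if the wrist force passes 120 N, or if a joint passes its speed limit or range.

## Working session

There is one attempt and no reset: what is moved stays moved. The work goes in short steps, Python scripts to look and compute and a tool call to move; the robot and the scene stay as the last step left them, time stands still between calls to the robot, and variables do not carry over. Pictures are saved under pics/ and viewed, at most 10 in all, crops included, and the job is handed in when it is done.

Besides the shell and the picture viewer there is one more tool, called as name([rows], argument=value, ...), one row to a line, values as JSON. arm_command: Moves the arm, as the interface text tells. Its arguments: {"type":"object","properties":{"series":{"type":"array"},"grip":{"type":"number"},"grip_force":{"type":"number"}},"required":["series"]}

```bash
mkdir -p pics
python3 - <<'E'
from cell import env, viewer
import cv2,numpy as np
o=env.get_obs();print({k:np.round(o[k],3) for k in('time_s','tool_pos','tool_rot','force','grip_width')})
for n in('scene','top'):
    p,d=viewer.read_camera(n);cv2.imwrite(f'pics/{n}0.png',p);np.savez(f'{n}0.npz',p=p,d=d)
    c=viewer.calibration(n);print(n,{k:np.round(c[k],3).tolist() for k in c},(d>0).mean())
E
```

```text
{'time_s': np.float64(0.0), 'tool_pos': array([0.201, 0.618, 0.229]), 'tool_rot': array([-1.79892e+02,  7.00000e-03,  1.61966e+02]), 'force': array([-0.411, -0.641, -0.405]), 'grip_width': np.float64(0.087)}
scene {'K': [[411.574, 0.0, 316.132], [0.0, 411.574, 199.85], [0.0, 0.0, 1.0]], 'dist': [-0.022, 0.0, 0.0, 0.0, 0.0], 'T': [[0.869, -0.258, 0.423, 1.005], [0.495, 0.481, -0.724, -0.844], [-0.017, 0.838, 0.545, 0.681], [0.0, 0.0, 0.0, 1.0]]} 0.99608984375
top {'K': [[446.577, 0.0, 311.517], [0.0, 446.577, 197.769], [0.0, 0.0, 1.0]], 'dist': [-0.1, 0.0, 0.0, 0.0, 0.0], 'T': [[-0.01, 0.983, -0.181, 0.258], [-1.0, -0.009, 0.006, 0.017], [0.004, 0.181, 0.983, 1.434], [0.0, 0.0, 0.0, 1.0]]} 0.99594921875
```

View pics/scene0.png

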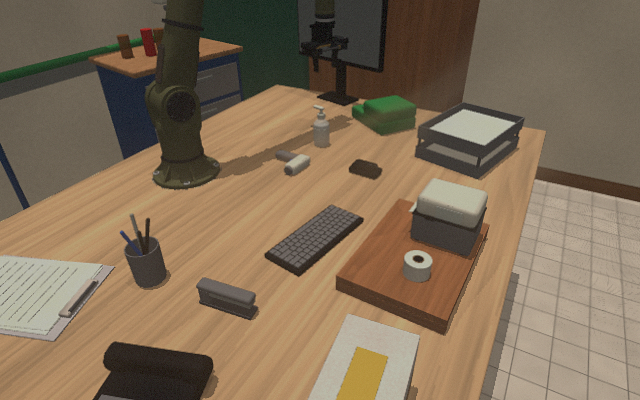

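View pics/top0.png

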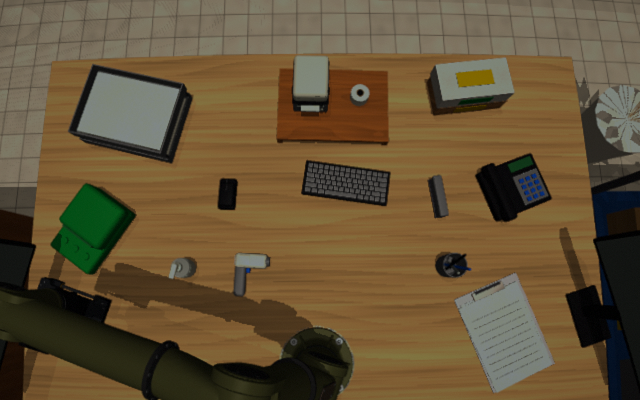

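The top view shows the stand with its front edge near row 140 (cols 278–388). The keyboard is at about (346,183), slightly turned. The mouse is at (228,193), stapler (438,196), bottle (182,268), thermometer (250,270) and pot (453,264).

```bash
cat > h.py <<'E'
import cv2,numpy as np
from cell import env, viewer
def ray(n,px,T=None):
    c=viewer.calibration(n);T=c['T'] if T is None else T
    u=cv2.undistortPoints(np.float32(px).reshape(-1,1,2),np.array(c['K']),np.array(c['dist']))[:,0]
    d=np.c_[u[:,0],-u[:,1],-np.ones(len(u))];T=np.array(T)
    return T[:3,3],d@T[:3,:3].T
def plane(n,px,z,T=None):
    o,d=ray(n,px,T);return o+d*((z-o[2])/d[:,2])[:,None]
def depthpt(n,px,D,T=None):
    o,d=ray(n,px,T);q=np.int32(np.round(px)).reshape(-1,2);return o+d*D[q[:,1],q[:,0]][:,None]
def big(mask,roi):
    m=np.zeros(mask.shape,np.uint8);x0,y0,x1,y1=roi;m[y0:y1,x0:x1]=mask[y0:y1,x0:x1]*255
    m=cv2.morphologyEx(m,cv2.MORPH_CLOSE,np.ones((5,5)))
    return max(cv2.findContours(m,0,2)[0],key=cv2.contourArea)
def rect(n,cnt,z,T=None):
    P=plane(n,cnt[:,0].astype(float),z,T)[:,:2];r=cv2.minAreaRect(np.float32(P*1000));return r,cv2.boxPoints(r)
E
python3 - <<'E'
from h import *
for n,roi in(('top',(295,152,398,212)),('scene',(255,195,375,280))):
    f=np.load(n+'0.npz');p,d=f['p'],f['d'];hsv=cv2.cvtColor(p,cv2.COLOR_BGR2HSV)
    k=big((hsv[...,1]<70),roi);print(n,'kb',cv2.boundingRect(k))
    for z in(0,.007,.014):r,b=rect(n,k,z);print(z,np.round(r[0]),np.round(r[1]),round(r[2],1),np.round(b).tolist())
    e=k[::6,0];print('depth z med',np.median(depthpt(n,cv2.boxPoints(cv2.minAreaRect(k)).mean(0)[None],d),0).round(3))
f=np.load('top0.npz');p,d=f['p'],f['d'];hsv=cv2.cvtColor(p,cv2.COLOR_BGR2HSV)
for roi in((265,60,400,150),):
    s=big((hsv[...,1]>140)&(hsv[...,0]<13),roi);print('stand',cv2.boundingRect(s))
    r,b=rect('top',s,.044);print(np.round(r[1]),r[2],np.round(b).tolist())
print('saturation col',[(v,hsv[v,340].tolist()) for v in range(128,150,2)])
print('board depth',depthpt('top',[[300,130],[370,130],[333,135],[333,155]],d).round(3).tolist())
for nm,roi in dict(mouse=(210,170,245,215),stap=(425,165,455,225),san=(165,250,200,285),th=(228,245,275,300),pot=(430,245,475,285)).items():
    ys,xs=np.mgrid[roi[1]:roi[3],roi[0]:roi[2]];P=depthpt('top',np.c_[xs.ravel(),ys.ravel()],d);P=P[P[:,2]>.012]
    print(nm,P.min(0).round(3),P.max(0).round(3))
E
```

```text
top kb (302, 161, 87, 44)
0 [ 572. -104.] [276. 110.] 81.2 [[497.0, -232.0], [606.0, -249.0], [648.0, 23.0], [539.0, 40.0]]
0.007 [ 571. -104.] [274. 110.] 81.2 [[496.0, -231.0], [604.0, -248.0], [646.0, 23.0], [538.0, 40.0]]
0.014 [ 569. -103.] [273. 109.] 81.2 [[495.0, -230.0], [602.0, -246.0], [644.0, 23.0], [536.0, 40.0]]
depth z med [ 0.567 -0.103  0.022]
scene kb (269, 205, 91, 68)
0 [564. -92.] [287. 119.] 81.1 [[483.0, -225.0], [601.0, -243.0], [645.0, 40.0], [527.0, 59.0]]
0.007 [ 569. -100.] [284. 118.] 81.1 [[488.0, -231.0], [605.0, -249.0], [649.0, 31.0], [532.0, 49.0]]
0.014 [ 573. -108.] [281. 117.] 81.1 [[494.0, -237.0], [609.0, -255.0], [652.0, 22.0], [537.0, 40.0]]
depth z med [ 0.579 -0.123  0.019]
stand (277, 69, 111, 75)
[360. 253.] 88.05689239501953 [[693.0, -240.0], [946.0, -249.0], [958.0, 111.0], [706.0, 120.0]]
saturation col [(128, [13, 209, 106]), (130, [12, 207, 112]), (132, [13, 210, 113]), (134, [13, 214, 105]), (136, [12, 207, 111]), (138, [13, 210, 107]), (140, [12, 206, 73]), (142, [15, 166, 57]), (144, [16, 154, 109]), (146, [16, 155, 123]), (148, [17, 153, 133])]
board depth [[0.739, 0.044, 0.048], [0.738, -0.185, 0.047], [0.722, -0.064, 0.045], [0.666, -0.065, 0.004]]
mouse [0.258 0.017 0.012] [0.588 0.314 1.434]
stap [ 0.258 -0.423  0.012] [0.586 0.017 1.434]
san [0.258 0.017 0.013] [0.326 0.434 1.434]
th [0.21  0.017 0.014] [0.343 0.255 1.434]
pot [ 0.258 -0.46   0.012] [0.333 0.017 1.434]
```

```bash
cat >> h.py <<'E'
from scipy.spatial.transform import Rotation as Ro
def go(x,y,z,yaw):
    o=env.get_obs();R=Ro.from_euler('xyz',o['tool_rot'],degrees=True)
    s=R.inv().apply(np.array([x,y,z])-o['tool_pos'])*1000
    t=-((yaw-o['tool_rot'][2]+180)%360-180)
    print('shift mm',s.round(1),'turn rad',np.radians(t).round(4),'rows>=',max(np.linalg.norm(s)/50,abs(t)/8.59).__round__(1))
def st():
    o=env.get_obs();print({k:np.round(o[k],3).tolist() for k in('time_s','tool_pos','tool_rot','force','grip_width','qpos')})
def wrist(n):
    o=env.get_obs();T=np.eye(4);T[:3,:3]=Ro.from_euler('xyz',o['tool_rot'],degrees=True).as_matrix();T[:3,3]=o['tool_pos']
    p,d=viewer.read_camera('wrist');T=T@np.array(viewer.calibration('wrist')['hand_eye'])
    cv2.imwrite(f'pics/{n}.png',p);np.savez(f'{n}.npz',p=p,d=d,T=T);return p,d,T
E
python3 - <<'E'
from h import *
d=np.load('top0.npz')['d']
for nm,roi in dict(mouse=(210,170,245,215),stap=(425,165,455,225),pot=(430,240,475,285)).items():
    ys,xs=np.mgrid[roi[1]:roi[3],roi[0]:roi[2]];P=depthpt('top',np.c_[xs.ravel(),ys.ravel()],d);P=P[(P[:,2]>.018)&(P[:,2]<.3)]
    print(nm,np.percentile(P,2,0).round(3),np.percentile(P,98,0).round(3))
go(.5,.3,.23,130); c=viewer.calibration('wrist');print(np.round(c['hand_eye'],3).tolist(),np.round(c['K'],0).tolist())
E
```

```text
mouse [0.488 0.258 0.019] [0.586 0.308 0.041]
stap [ 0.454 -0.42   0.028] [ 0.581 -0.381  0.06 ]
pot [ 0.263 -0.456  0.021] [ 0.33  -0.385  0.16 ]
shift mm [-382.5 -209.5   -0. ] turn rad 0.5579 rows>= 8.7
[[0.0, 0.954, 0.298, 0.083], [1.0, -0.0, 0.0, 0.001], [0.0, 0.298, -0.954, -0.154], [0.0, 0.0, 0.0, 1.0]] [[317.0, 0.0, 319.0], [0.0, 317.0, 195.0], [0.0, 0.0, 1.0]]
```

arm_command([
  [[-42,-23,0],0],
  [[-84,-46,0],0],
  [[-126,-69,0],0],
  [[-168,-92,0],0],
  [[-210,-115,0],0],
])

```text
time_s: 0.6
tool_pos: [0.3663, 0.4419, 0.2302]
tool_rot: [-180.0, -0.0, 162.0]
force: [0.0, 0.9, -0.5]
grip_width: 0.087
grasp_force: 0.0
```

arm_command([
  [[-35,-19,0],0.12],
  [[-70,-38,0],0.24],
  [[-105,-57,0],0.36],
  [[-140,-76,0],0.48],
  [[-173,-95,0],0.56],
])

```text
time_s: 1.1
tool_pos: [0.5013, 0.2982, 0.2302]
tool_rot: [-180.0, 0.0, 129.6]
force: [0.2, 0.1, 0.0]
grip_width: 0.0869
grasp_force: 0.0
```

Run:
```python
from h import *
st();go(.53,-.06,.23,90)
```

```text
{'time_s': 1.1, 'tool_pos': [0.501, 0.298, 0.23], 'tool_rot': [-179.975, 0.003, 129.62], 'force': [0.24, 0.071, 0.013], 'grip_width': 0.087, 'qpos': [-45.54, 10.221, 13.866, 93.54, -2.5, 76.567, 8.316]}
shift mm [-294.2 -206.3    0.3] turn rad 0.6915 rows>= 7.2
```

Run:
```python
from h import *
go(.544,-.271,.23,81.2)
```

```text
shift mm [-4.657e+02 -3.301e+02  4.000e-01] turn rad 0.8451 rows>= 11.4
```

arm_command([
  [[-38,-27,0],0],
  [[-76,-54,0],0],
  [[-114,-81,0],0],
  [[-152,-108,0],0],
  [[-190,-135,0],0],
], grip=-0.38)

```text
time_s: 1.6
tool_pos: [0.5182, 0.0655, 0.2303]
tool_rot: [-180.0, -0.0, 129.9]
force: [0.1, 0.0, -0.3]
grip_width: 0.0616
grasp_force: 0.0
```

arm_command([
  [[-38,-27,0],0.14],
  [[-76,-54,0],0.28],
  [[-114,-81,0],0.42],
  [[-152,-108,0],0.56],
  [[-190,-135,0],0.7],
])

```text
time_s: 2.1
tool_pos: [0.5365, -0.1666, 0.2304]
tool_rot: [180.0, -0.0, 89.5]
force: [1.2, 0.4, -1.5]
grip_width: 0.0601
grasp_force: 0.0
```

Run:
```python
from h import *
st();go(.544,-.271,.12,81.2)
```

```text
{'time_s': 2.1, 'tool_pos': [0.537, -0.167, 0.23], 'tool_rot': [179.994, -0.027, 89.458], 'force': [1.192, 0.407, -1.537], 'grip_width': 0.06, 'qpos': [-18.853, 8.32, 37.069, 97.174, -5.181, 76.227, 18.619]}
shift mm [-104.4    8.5  110.4] turn rad 0.1441 rows>= 3.0
```

arm_command([
  [[-40,3,15],0.04],
  [[-80,6,30],0.09],
  [[-104,8,60],0.144],
  [[-104,8,100],0.144],
  [[-104,8,110],0.144],
])

```text
time_s: 2.6
tool_pos: [0.5412, -0.2684, 0.1159]
tool_rot: [-179.5, -0.1, 81.4]
force: [0.2, 0.7, -0.9]
grip_width: 0.06
grasp_force: 0.0
```

Run:
```python
from h import *
st();go(.544,-.271,.014,81.2)
```

```text
{'time_s': 2.6, 'tool_pos': [0.541, -0.268, 0.116], 'tool_rot': [-179.537, -0.067, 81.418], 'force': [0.235, 0.699, -0.893], 'grip_width': 0.06, 'qpos': [-8.755, 20.993, 39.836, 98.716, -14.435, 66.025, 26.656]}
shift mm [ -2.3   4.  101.9] turn rad 0.0038 rows>= 2.0
```

arm_command([
  [[0,0,30],0],
  [[0,0,60],0],
  [[0,0,85],0],
  [[0,0,102],0],
  [[0,0,102],0],
])

```text
time_s: 3.1
tool_pos: [0.5435, -0.2674, 0.0168]
tool_rot: [-179.8, -0.1, 81.6]
force: [-1.2, 0.6, 0.1]
grip_width: 0.06
grasp_force: 0.0
```

Run:
```python
from h import *
st();go(.5548,-.2013,.014,81.2)
```

```text
{'time_s': 3.1, 'tool_pos': [0.543, -0.267, 0.017], 'tool_rot': [-179.784, -0.069, 81.598], 'force': [-1.168, 0.646, 0.075], 'grip_width': 0.06, 'qpos': [-6.051, 27.885, 36.793, 102.883, -19.738, 56.015, 30.422]}
shift mm [67.   1.6  2.9] turn rad 0.007 rows>= 1.3
```

arm_command([
  [[5,0,3],0],
  [[12,0,3],0],
  [[19,0,3],0],
  [[26,0,3],0],
  [[33,1,3],0],
])

```text
time_s: 3.6
tool_pos: [0.5508, -0.2375, 0.0168]
tool_rot: [179.9, 0.1, 81.5]
force: [-1.4, -3.7, 3.7]
grip_width: 0.0599
grasp_force: 2.4
```

arm_command([
  [[7,0,0],0],
  [[14,0,0],0],
  [[21,0,0],0],
  [[28,0,0],0],
  [[34,0,0],0],
])

```text
time_s: 4.1
tool_pos: [0.556, -0.2037, 0.0165]
tool_rot: [179.9, 0.1, 81.5]
force: [-1.2, -5.7, 3.9]
grip_width: 0.0602
grasp_force: 2.7
```

arm_command([
  [[0,0,0],0],
  [[-10,0,0],0],
  [[-25,0,0],0],
  [[-40,0,-5],0],
  [[-50,0,-30],0],
])

```text
time_s: 4.6
tool_pos: [0.5447, -0.2538, 0.0434]
tool_rot: [-179.6, -0.0, 81.4]
force: [-0.2, -0.4, -0.3]
grip_width: 0.0599
grasp_force: 0.0
```

Run:
```python
from h import *
st();go(.50,-.11,.2,172)
```

```text
{'time_s': 4.6, 'tool_pos': [0.545, -0.254, 0.043], 'tool_rot': [-179.648, -0.009, 81.384], 'force': [-0.218, -0.4, -0.266], 'grip_width': 0.06, 'qpos': [-8.402, 25.425, 37.837, 102.58, -17.878, 58.47, 27.699]}
shift mm [ 135.5  -66.7 -156.2] turn rad -1.5815 rows>= 10.5
```

arm_command([
  [[0,0,-40],0],
  [[0,0,-80],-0.14],
  [[0,0,-120],-0.28],
  [[5,-15,-150],-0.42],
  [[20,-30,-157],-0.56],
], grip=-1)

```text
time_s: 5.1
tool_pos: [0.5216, -0.2323, 0.2069]
tool_rot: [179.8, 0.3, 113.6]
force: [-0.6, -0.2, -0.9]
grip_width: 0.0855
grasp_force: 0.0
```

Run:
```python
from h import *
st();go(.5,-.09,.2,174)
```

```text
{'time_s': 5.1, 'tool_pos': [0.522, -0.232, 0.207], 'tool_rot': [179.758, 0.289, 113.635], 'force': [-0.555, -0.241, -0.853], 'grip_width': 0.085, 'qpos': [-10.704, 10.165, 36.1, 98.082, -6.219, 73.389, 50.346]}
shift mm [139.1  37.3   6.4] turn rad -1.0536 rows>= 7.0
```

arm_command([
  [[28,7,0],-0.14],
  [[56,14,0],-0.28],
  [[84,22,0],-0.42],
  [[112,30,0],-0.56],
  [[139,37,0],-0.7],
])

```text
time_s: 5.6
tool_pos: [0.4989, -0.0861, 0.2028]
tool_rot: [180.0, -0.0, 153.9]
force: [0.5, -0.1, -0.1]
grip_width: 0.0869
grasp_force: 0.0
```

arm_command([
  [[0,0,0],-0.14],
  [[0,0,0],-0.28],
  [[0,0,0],-0.34],
  [[0,0,0],-0.34],
  [[0,0,0],-0.34],
])

```text
time_s: 6.1
tool_pos: [0.4993, -0.0869, 0.2026]
tool_rot: [180.0, -0.0, 173.0]
force: [-0.6, -0.1, 0.6]
grip_width: 0.0866
grasp_force: 0.0
```

Run:
```python
from h import *
st();wrist('w1')
```

```text
{'time_s': 6.1, 'tool_pos': [0.499, -0.087, 0.203], 'tool_rot': [179.99, -0.013, 173.003], 'force': [-0.563, -0.073, 0.558], 'grip_width': 0.087, 'qpos': [-19.082, 1.369, 26.537, 106.24, -0.652, 72.549, 90.646]}
```

View pics/w1.png

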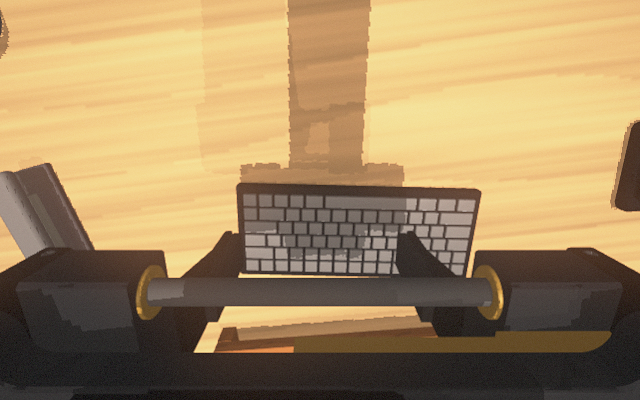

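Wrist picture (forward is down): the keyboard's near edge runs from (238,184) to (480,190). The stand edge shows between the fingers near row 330.

Run:
```python
from h import *
f=np.load('w1.npz');p,d,T=f['p'],f['d'],f['T'];g=cv2.cvtColor(p,cv2.COLOR_BGR2GRAY).astype(float);sb=cv2.cvtColor(p,cv2.COLOR_BGR2HSV)
c=np.arange(255,465,5);pts=[]
for x in c: # light->dark steepest edge, rows 175-195
    q=cv2.GaussianBlur(p[...,2],(3,3),0)[170:200,x].astype(float);pts.append((x,170.5+np.argmin(np.diff(q))))
P=plane('wrist',pts,.014,T);a=np.polyfit(P[:,1],P[:,0],1);r=P[:,0]-np.polyval(a,P[:,1])
a=np.polyfit(P[abs(r)<.004][:,1],P[abs(r)<.004][:,0],1)
print('near edge x at y=-.06:',np.polyval(a,-.06),'yaw',-np.degrees(np.arctan(a[0])),'resid',r.std())
print('corners',plane('wrist',[[237.5,184.5],[480.5,190]],.014,T).round(4).tolist())
print('depth z kb',depthpt('wrist',[[300,215],[420,210],[350,187]],d,T).round(3).tolist(),'stand edge px',depthpt('wrist',[[300,345],[340,345],[380,340],[300,325],[350,320]],d,T).round(3).tolist())
for n in('top','scene'):
    q=viewer.read_camera(n)[0];cv2.imwrite(f'pics/{n}1.png',q);np.save(n+'1.npy',q)
# stand front edge in top0/scene0 : zoomed crops
a=np.load('top0.npz')['p'][125:150,270:395];b=np.load('scene0.npz')['p'][195:325,330:495]
cv2.imwrite('pics/c1.png',cv2.resize(a,None,fx=6,fy=6,interpolation=0));cv2.imwrite('pics/c2.png',cv2.resize(b,None,fx=4,fy=4,interpolation=0))
```

```text
near edge x at y=-.06: 0.5142950858050066 yaw -8.547358659115602 resid 0.0003468063834165832
corners [[0.4995, -0.1783, 0.014], [0.5392, 0.0923, 0.014]]
depth z kb [[0.544, -0.114, 0.014], [0.553, 0.023, 0.018], [0.519, -0.053, 0.01]] stand edge px [[0.474, -0.088, 0.293], [0.476, -0.078, 0.292], [0.476, -0.068, 0.292], [0.707, -0.138, -0.001], [0.708, -0.07, -0.001]]
```

View pics/c1.png

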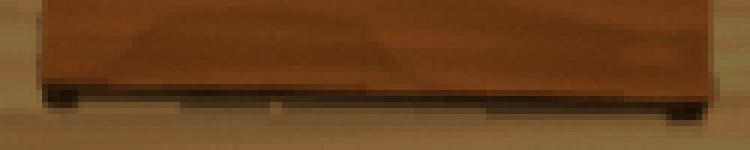

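View pics/c2.png

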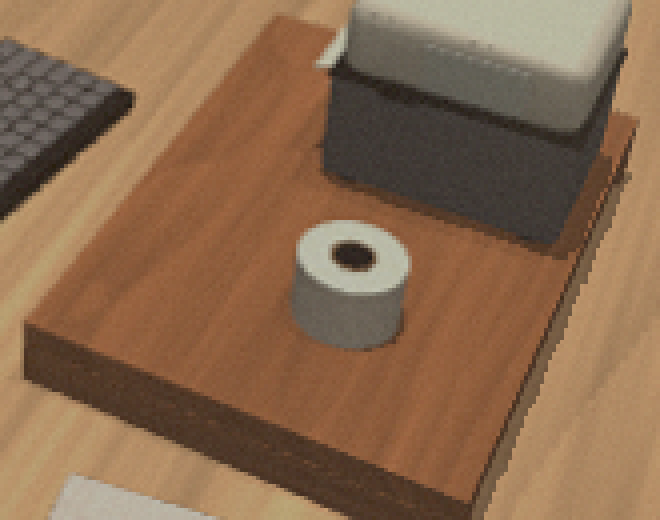

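The top crop puts the board's front top edge from about (277.0,138.7) to (387.5,140.7). The scene crop puts its corners at (398.3,198.5) and (335.8,275.5).

Run:
```python
from h import *
A=[[277,138.7],[387.5,140.7]];B=[[398.3,198.5],[335.8,275.5]]
for n,q in(('top',A),('scene',B)):
    P=plane(n,q,.044);print(n,P.round(4).tolist(),P.mean(0).round(4),'yaw',-np.degrees(np.arctan2(P[0,0]-P[1,0],P[0,1]-P[1,1])),np.linalg.norm(P[0]-P[1]))
for i in range(2): # triangulated height
    o1,d1=ray('top',A[i]);o2,d2=ray('scene',B[i]);s=np.linalg.lstsq(np.c_[d1[0],-d2[0]],o2-o1,rcond=None)[0];print((o1+s[0]*d1[0]).round(4),(o2+s[1]*d2[0]).round(4))
```

```text
top [[0.711, 0.1187, 0.044], [0.7015, -0.2411, 0.044]] [ 0.7063 -0.0612  0.044 ] yaw -1.505127398171256 0.35990965627509736
scene [[0.7122, 0.117, 0.044], [0.7005, -0.2453, 0.044]] [ 0.7064 -0.0642  0.044 ] yaw -1.8511226630118172 0.36243346248077524
[0.7114 0.1188 0.0426] [0.7116 0.1189 0.0427]
[ 0.7021 -0.2414  0.0423] [ 0.6995 -0.2432  0.0418]
```

Run:
```python
from h import *
st();go(.488,-.0384,.015,171.5)
```

```text
{'time_s': 6.25, 'tool_pos': [0.499, -0.086, 0.203], 'tool_rot': [179.994, -0.007, 173.102], 'force': [0.166, -0.727, -0.83], 'grip_width': 0.087, 'qpos': [-19.13, 1.369, 26.511, 106.246, -0.647, 72.537, 90.671]}
shift mm [ 17.   46.2 187.6] turn rad 0.028 rows>= 3.9
```

arm_command([
  [[17,30,30],0.028],
  [[17,46,75],0.028],
  [[17,46,120],0.028],
  [[17,46,160],0.028],
  [[17,46,188],0.028],
])

```text
time_s: 6.75
tool_pos: [0.4865, -0.0381, 0.012]
tool_rot: [-180.0, -0.2, 171.6]
force: [-0.4, 0.4, 0.0]
grip_width: 0.0864
grasp_force: 0.0
```

arm_command([
  [[0,0,0],0],
  [[0,0,0],0],
  [[-3,0,0],0],
  [[-8,0,0],0],
  [[-13,0,0],0],
])

```text
time_s: 7.25
tool_pos: [0.5025, -0.0401, 0.016]
tool_rot: [179.9, 0.2, 171.6]
force: [-0.3, 0.3, 0.5]
grip_width: 0.0872
grasp_force: 0.0
```

Run:
```python
from h import *
st();go(.692,-.0597,.014,178.2)
```

```text
{'time_s': 7.25, 'tool_pos': [0.503, -0.04, 0.016], 'tool_rot': [179.945, 0.157, 171.593], 'force': [-0.313, 0.306, 0.542], 'grip_width': 0.087, 'qpos': [-19.88, 13.912, 23.599, 117.16, -7.259, 50.116, 89.347]}
shift mm [-190.3    8.3    2.5] turn rad -0.1153 rows>= 3.8
```

arm_command([
  [[-8,0,2],-0.005],
  [[-16,0,2],-0.012],
  [[-24,0,2],-0.02],
  [[-32,0,2],-0.028],
  [[-40,1,2],-0.036],
])

```text
time_s: 7.75
tool_pos: [0.5406, -0.0453, 0.0122]
tool_rot: [-180.0, -0.1, 173.7]
force: [-2.7, 0.1, -0.2]
grip_width: 0.0867
grasp_force: 1.5
```

arm_command([
  [[-8,0,0],-0.008],
  [[-16,0,0],-0.016],
  [[-24,0,0],-0.024],
  [[-32,0,0],-0.032],
  [[-40,0,0],-0.04],
])

```text
time_s: 8.25
tool_pos: [0.5811, -0.0494, 0.0124]
tool_rot: [-180.0, 0.0, 176.0]
force: [-2.0, 0.8, -1.2]
grip_width: 0.0873
grasp_force: 0.9
```

Run:
```python
from h import *
st();go(.692,-.0597,.014,178.2)
p,d=viewer.read_camera('top');cv2.imwrite('pics/t2.png',cv2.resize(p[50:250,200:470],None,fx=2.9,fy=2.9));np.savez('t2.npz',p=p,d=d)
```

```text
{'time_s': 8.25, 'tool_pos': [0.581, -0.049, 0.012], 'tool_rot': [-180.0, 0.0, 175.989], 'force': [-1.978, 0.782, -1.164], 'grip_width': 0.087, 'qpos': [-16.416, 22.914, 22.152, 106.1, -10.593, 52.994, 96.551]}
shift mm [-111.4   -2.5   -1.6] turn rad -0.0386 rows>= 2.2
```

View pics/t2.png

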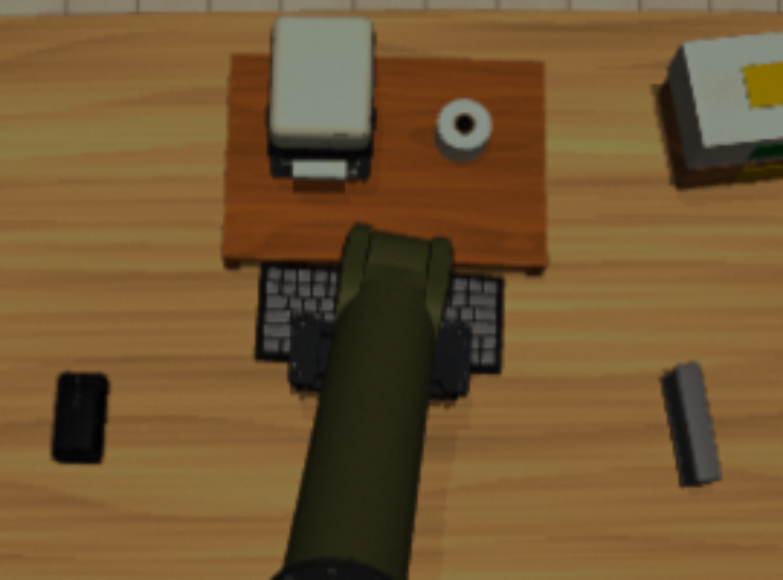

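The keyboard's far edge is at the gap mouth, centred between the rails. Its near corners are at (256,358) and (500,372) in the crop. Continuing the push.

arm_command([
  [[-8,0,-1],-0.008],
  [[-16,0,-1],-0.016],
  [[-24,0,-1],-0.024],
  [[-32,-1,-1],-0.032],
  [[-40,-1,-1],-0.038],
])

```text
time_s: 8.8
tool_pos: [0.6208, -0.0534, 0.0136]
tool_rot: [180.0, -0.0, 178.1]
force: [-2.6, -0.7, 0.4]
grip_width: 0.087
grasp_force: 1.5
```

arm_command([
  [[-8,0,0],0],
  [[-16,0,0],0],
  [[-24,0,0],0],
  [[-32,0,0],0],
  [[-40,0,0],0],
])

```text
time_s: 9.3
tool_pos: [0.6608, -0.0545, 0.0136]
tool_rot: [180.0, -0.0, 178.1]
force: [-3.7, 0.4, 1.6]
grip_width: 0.0874
grasp_force: 1.9
```

arm_command([
  [[-4,0,0],0],
  [[-8,0,0],0],
  [[-8,0,0],0],
  [[-8,0,0],0],
  [[-8,0,0],0],
])

```text
time_s: 9.8
tool_pos: [0.669, -0.0548, 0.0139]
tool_rot: [180.0, 0.1, 178.1]
force: [-1.0, -0.5, -0.7]
grip_width: 0.0869
grasp_force: 0.0
```

Run:
```python
from h import *
st();go(.692,-.0597,.014,178.2)
p,d=viewer.read_camera('top');cv2.imwrite('pics/t3.png',cv2.resize(p[120:190,265:400],None,fx=5.9,fy=5.9,interpolation=0));np.savez('t3.npz',p=p,d=d)
```

```text
{'time_s': 9.8, 'tool_pos': [0.669, -0.055, 0.014], 'tool_rot': [180.0, 0.123, 178.124], 'force': [-0.976, -0.523, -0.65], 'grip_width': 0.087, 'qpos': [-13.458, 31.906, 20.914, 92.769, -12.92, 57.593, 99.624]}
shift mm [-23.1  -4.2  -0.1] turn rad -0.0013 rows>= 0.5
```

View pics/t3.png

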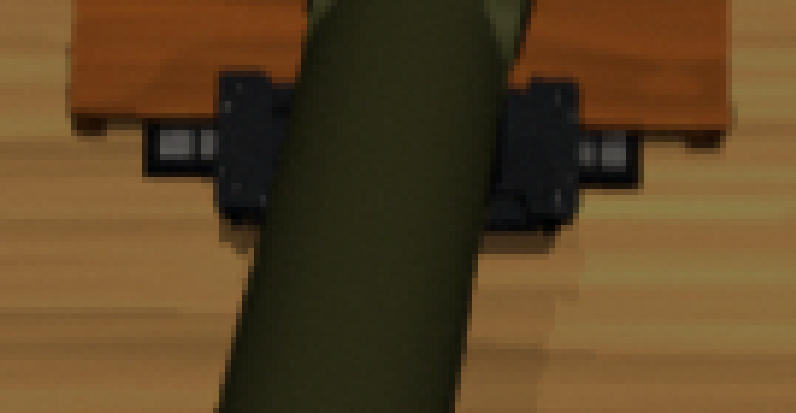

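Near corners in the crop are at (144,177) and (638,187), roughly 25 mm still out, square and centred.

```bash
cat >> h.py <<'E'
def stand(P):
    c,s=np.cos(np.radians(-1.7)),np.sin(np.radians(-1.7));return (np.array(P)[:,:2]-[.7063,-.0625])@np.array([[c,-s],[s,c]])
E
python3 - <<'E'
from h import *
for z in(0,.007,.014):print(z,stand(plane('top',[[288.9,149.5],[372.6,151.2]],z)).round(4).tolist())
print('tcp',stand([env.get_obs()['tool_pos']]).round(4))
E
```

```text
0 [[-0.0233, 0.1439], [-0.0231, -0.1357]]
0.007 [[-0.0254, 0.1435], [-0.0252, -0.1347]]
0.014 [[-0.0275, 0.1431], [-0.0273, -0.1338]]
tcp [[-0.0376  0.0067]]
```

arm_command([
  [[-5,0,0],0],
  [[-10,0,0],0],
  [[-15,0,0],0],
  [[-20,0,0],0],
  [[-20,0,0],0],
])

```text
time_s: 10.35
tool_pos: [0.6893, -0.0555, 0.0135]
tool_rot: [-180.0, 0.1, 178.1]
force: [-1.3, -0.1, 0.7]
grip_width: 0.0871
grasp_force: 0.6
```

Run:
```python
from h import *
st();print('tcp',stand([env.get_obs()['tool_pos']]).round(4))
```

```text
{'time_s': 10.35, 'tool_pos': [0.689, -0.055, 0.014], 'tool_rot': [-179.988, 0.093, 178.128], 'force': [-1.255, -0.053, 0.739], 'grip_width': 0.087, 'qpos': [-12.869, 34.087, 20.724, 89.442, -13.392, 58.835, 99.662]}
tcp [[-0.0172  0.0065]]
```

Retreat back and up, then check.

arm_command([
  [[8,0,0],0],
  [[25,0,0],0],
  [[55,0,-5],0],
  [[95,0,-30],0],
  [[130,0,-60],0],
])

```text
time_s: 10.85
tool_pos: [0.5557, -0.051, 0.0726]
tool_rot: [-180.0, -0.1, 178.1]
force: [0.6, 0.1, 0.9]
grip_width: 0.087
grasp_force: 0.0
```

arm_command([
  [[15,0,-40],0],
  [[25,0,-80],0],
  [[30,0,-120],0],
  [[30,0,-140],0],
  [[30,0,-140],0],
])

```text
time_s: 11.35
tool_pos: [0.5306, -0.0503, 0.2175]
tool_rot: [179.9, 0.5, 178.1]
force: [0.6, 0.1, -0.1]
grip_width: 0.0871
grasp_force: 0.0
```

Run:
```python
from h import *
st()
p,d=viewer.read_camera('top');q,_=viewer.read_camera('scene');np.savez('t4.npz',p=p,q=q,d=d)
a=cv2.resize(p[120:170,265:400],None,fx=5.9,fy=5.9,interpolation=0);b=cv2.resize(q[180:295,320:440],None,fx=2.5,fy=2.5)
o=np.zeros((590,797,3),np.uint8);o[:295,:796]=a[:295,:796];o[300:587,:300]=b[:287];cv2.imwrite('pics/t4.png',o)
```

```text
{'time_s': 11.35, 'tool_pos': [0.531, -0.05, 0.218], 'tool_rot': [179.906, 0.532, 178.125], 'force': [0.577, 0.13, -0.114], 'grip_width': 0.087, 'qpos': [-20.261, 3.891, 24.065, 102.09, -1.767, 73.835, 92.357]}
```

View pics/t4.png

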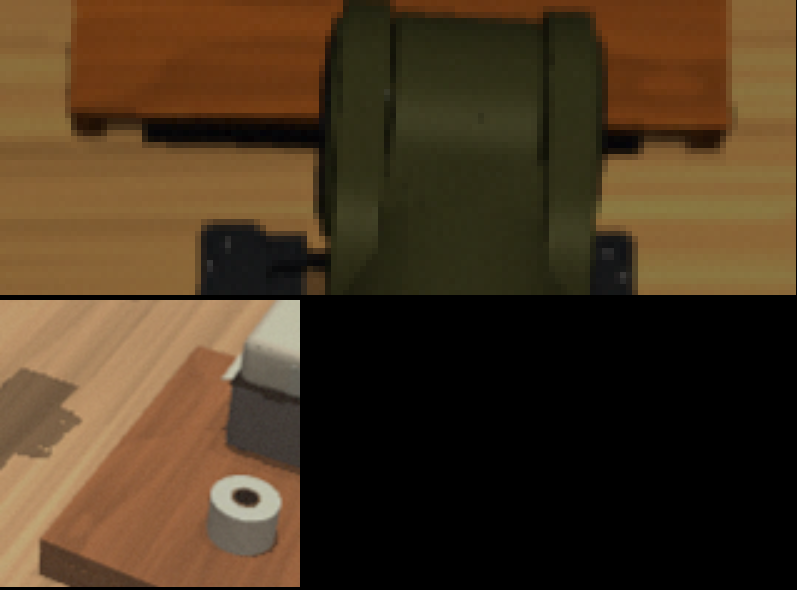

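The keyboard's near edge (crop rows 142 left, 152 right) sits about 3 mm in front of the rail fronts (rows 136 and 148). It is square and centred, and the arm is clear.

Run:
```python
from h import *
print(stand(plane('top',[[288.9,143.6],[372.6,145.3]],0)).round(4).tolist())
print(env.sign_off())
```

```text
[[-0.0028, 0.1445], [-0.0026, -0.1359]]
the job is handed in; nothing more can be done
None
```

The keyboard is in the gap under the stand and the job is handed in: both near corners measure about 3 mm in front of the board edge, square and about 4 mm off centre, with the arm clear; the judge returned no verdict.

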